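# Clamp a drawer front in the sanding jig

### The arm

A 7-joint arm with a two-finger parallel gripper is mounted at the origin on the work surface. World frame = base frame: x ahead of the robot, y to its left, z up, the work surface at z = 0. Lengths are in m, angles in rad, forces in N, time in s.
With the tool pointing down it reaches from about 0.425 to 1.025 m from the base axis. Payload 3.6 kg.
Tool frame: the origin (TCP) lies at the very end of the fingers, on their centre line; the grasp point (between the pads) lies 19 mm behind it (grip_point_offset is the distance from the TCP to the grasp point, in m); z points along the fingers, y is the line along which they close (so a half turn about z gives the same grasp; the last joint's range is limited). The gripper opens to 85 mm and grips with 20 to 120 N. Pads are 22 mm wide; open, the fingers measure 114 mm over their backs; the gripper's body (76 mm by 85 mm) begins 54 mm behind the grasp point. The pads swing forward as they close: fully open they stand 13 mm farther back than shut.
Start: joints at [1.206, 0.591, 0.048, 1.609, -0.033, 0.943, -0.034], TCP at [0.194, -0.699, 0.231] pointing down, gripper open.
Joint ranges: [-2.69, 2.69], [-0.47, 2.24], [-1.27, 1.36], [0.19, 2.51], [-1.53, 4.68], [0.08, 2.07], [-3.09, 3.09]. Speed limits (rad/s): [2.57, 2.57, 3.14, 3.14, 3.14, 3.14, 3.14].

### API

Orientations are given as a unit quaternion [x, y, z, w].
In Python, from station import sense, camera, hand_in, look_for, cut_out, grip_point_offset gives the robot as it stands.
- The arm moves only by the tool play_rows, never from a script. Its argument "deltas" is a list of rows, each an object of numbers: "x", "y", "z": the shift along the tool's x, y, z scaled (see below); "yaw": the turn about the tool's z scaled (see below); "jaw": the gripper command: -1 is shut, 1 is fully open, values between are in proportion. A call has 1 to 10 rows; each row shifts and turns the commanded pose from where the row before left it, along the tool's axes as they then stand; what a row does not reach is not made up. The controller multiplies each number of a shift by 4 cm and each number of a turn by pi/2 rad. A row lasts 1/12 s, in which the tool goes at most 41.7 mm and 7.16 degrees, less where a joint would pass 70% of its speed; a pose out of reach is approached as far as the arm can. A call with a number of a shift or a turn outside -1 to 1 is refused whole. A call with a gripper value outside its range is refused whole. The fingers move at their own pace and stop on an object; the grip force is fixed at half the most. Time passes only in rows, so rows that do not move let the fingers close. It gives the time, the measured TCP pose, the force, the opening and the grip force at its end, in the units of the state.
- sense(): the state, without advancing time (a new reading comes with each control period).
- camera(name): name is "scene" or "side" or "wrist"; returns a dict with "pixels" (480x640x3 uint8, red, green, blue), "fx", "fy", "cx", "cy" (pixels), "R" (3x3) and "t" (3): a world point X has camera coordinates R X + t. Camera axes: x right, y down, z forward; pixel columns grow to the right and rows downward; lengths in m; the calibration is good to about 2 mm. The wrist camera is an equidistant fisheye: a pixel r from the principal point sees the ray r / f radians off the axis. A picture is of the moment at which its call begins. There is no depth.
- hand_in(): hands the job in; it is judged then, once.
Trained networks look in a picture, given as the dict that the camera call returned (one of the last four; its "shot" number tells which), for a name from the list of things; names that differ only in an ending like _2 or _b are one class to them, and where a whole thing is asked for, a point or a joint stands for the part that bears it (a point fixed in the world has none). Each returns a list of dicts, best first, with "score" (0 to 1); they miss things now and then, are a little off and sometimes report something else, mostly with a low value. They report only what shows in the picture. A call takes as long as a camera call. They do not tell look-alikes from the thing itself.
- look_for(picture, label): "centre" ([x, y, z] in m, in world coordinates, good to about 4 mm: the middle of the surface that is visible of it).
- cut_out(picture, label): "pixels" (480x640 bool, what is visible of it).
The state is a dict: "clock": time; "qpos": joint angles; "joint_velocities": joint speeds; "tau": joint torques, N m; "tcp_pos": TCP position; "ee_rot": TCP orientation; "force": force on the tool from outside, world axes, zero at the start; "torque": the same for the moment, N m; "finger_gap": finger opening in m; "grasp_force": force on a finger pad.
Only numpy, scipy, OpenCV 4.12 (cv2) and the standard library are available. Lean on these libraries where they do the work, as an engineer would, in place of code of your own. Each camera call takes 0.05 s, during which the arm holds its last target. There are 200 camera calls.

### The job

Lay the small drawer front, pull upwards, in the sanding jig's channel between fence and clamp pad, and slide it gently along the fence until it is fully home against the adjustable end stop, its red touch pin pushed in. Then flip the red cam lever over its dead centre so that it snaps shut and the drawer front is firmly clamped against the fence. Do not ram the stop or strain the lever, and leave the other things on the bench alone.

Things in the scene. Friction and masses are not known exactly. Their poses are not given: they have to be found in the camera images.
- panel: Loose small drawer front, about 0.2 to 0.45 kg, green edges with a bare wood face: 80 mm (x) by 160 mm (y) by 20 mm thick, lying flat. A brass bar pull stands on the middle of its face: 14 mm (x) by 52 mm (y) by 32 mm tall, top 52 mm above the underside. Origin: centre of the underside; z up. It is the same either way round (half turn).
- jig: Fixed sanding jig: plywood board 260 (x) by 300 (y) by 18 mm thick; origin at the centre of its underside, z up. A wooden fence along y on the +x side: face at x = +90 mm, top at z = 36 mm. The panel lies on the board, long side along y, against the fence (its centre then at x = +50 mm). The channel is at least 87 mm wide (x 3 to 90) while the lever is open; the end stop closes it towards +y.
- rail: Fixed aluminium rail with the end stop; origin and axes are the jig's, NOT the stop's own place. The stop, an aluminium bar across the channel (top at z = 39 mm, black knob on its -x end at z up to 52 mm), is locked anew each time: its face is somewhere from y = +80 to +120 mm and that is not reported; find it by feel. Over 30 N of the panel on it is ramming.
- pin (a joint): Red sprung touch pin in the middle of the stop's face (10 mm thick, axis at jig x = 50 mm): 0 = standing 5 mm proud, 0.005 m = flush, the panel fully home. Its spring is very weak (under 0.7 N), so that the panel stays when let go; the reading is noisy.
- clamp: Fixed cam clamp on the jig board, blue steel housing (top at z = 49 mm); origin and axes are the jig's. The lever's upright pivot axis is at x = -70, y = +20 mm. The black rubber pad (40 mm wide, at y = +20 mm, face near x = 0 when open) comes out to +x as the lever shuts and presses the panel on the fence with over 15 N.
- lever (a joint): Angle of the red cam lever, level swing: 0 = open, 1.45 rad = shut at its end stop, clockwise from above. At angle q it points from its pivot at 185 degrees minus q, counted from jig x towards jig y. Up to 0.3 rad it stays; then it springs back (up to about 13 N at the knob near 0.75 rad) up to dead centre at 1.2 rad; beyond 1.3 it snaps shut by itself and holds. Over 35 N strains it.
- lever_knob (a point): Centre of the top of the upright red knob at the lever's end, 85 mm from the pivot axis: a round post 18 mm thick, top 104 mm above the jig's origin height, its free part 41 mm tall; below it the lever's bar (14 mm wide, top 62 mm above the jig's underside).
- sander: Loose orange palm sander, 95 by 120 by 104 mm, 0.9 kg, a bystander; origin at the centre of its underside. It and the drawer front may change sides.
- tape: Loose yellow roll of tape, 100 mm across, 48 mm tall, lying flat, a bystander; origin at the centre of its underside.
- tin: Loose paint tin, 86 mm across, 100 mm tall, a bystander; origin at the centre of its underside.
- jar: Loose glass jar, 64 mm across, 95 mm tall, a bystander; origin at the centre of its underside.
- scraper: Loose scraper lying on the bench between robot and jig, a bystander; origin under its middle, length along its x.
- brush: Loose brush lying on the bench between robot and jig, a bystander; origin under its middle, length along its x.
- offcut: Loose wood offcut 50 by 110 by 22 mm, a bystander; origin at the centre of its underside.
Things that resemble listed ones, but are neither listed nor needed, are in the scene too. What is shaped like the panel but orange is not meant.

How it is judged:
On the way, in this order (a step that is already met when the one before it is completed fails the run):
1. drawer front fully home against the stop, lying in the channel, lever still open (value of joint pin above 0.003 m and z of panel in the frame of jig between 0.014 and 0.022 m and angle between panel's own z axis and vertical below 0.06 rad and x of panel in the frame of jig between 0.035 and 0.056 m and value of joint lever below 0.5 rad), for 0.2 s.
2. cam lever snapped past dead centre and shut (value of joint lever above 1.34 rad), for 0.2 s.
At the end, for the whole second after the job is handed in: The drawer front lies flat on the jig board (underside within 4 mm of it), against the fence (within 2.5 mm and 0.04 rad), home at the stop with the touch pin pressed more than 3 of its 5 mm; the lever is shut (over 1.34 rad), the pad presses the panel with more than 12 N, and all is at rest (value of joint pin above 0.003 m and z of panel in the frame of jig between 0.014 and 0.022 m and angle between panel's own z axis and vertical below 0.06 rad and x of panel in the frame of jig between 0.035 and 0.056 m and value of joint lever above 1.34 rad and x of panel in the frame of jig between 0.0475 and 0.0535 m and angle between the y axis of panel and the y axis of jig, either way round below 0.04 rad and contact force between panel and clamp above 12 N and linear speed of panel below 0.01 m/s).
It fails at once if the stop is rammed: the panel presses on it with more than 30 N (contact force between panel and rail above 30 N).
It fails at once if the lever or clamp is strained: more than 35 N from the robot (contact force between any of the fingers, the arm and clamp above 35 N).
It fails at once if a bystander is moved by more than 30 mm (distance of any of sander, tape, tin, jar, scraper, brush, offcut from where it was at the start of the episode above 0.03 m).
It also fails if it takes over 67 s, if anything falls off the work surface, if the arm or the gripper's body presses on something with over 40 N, if the wrist force passes 120 N, or if a joint passes its speed limit or range.

## Working session

There is one attempt and no reset: what is moved stays moved. The work goes in short steps, Python scripts to look and compute and a tool call to move; the robot and the scene stay as the last step left them, time stands still between calls to the robot, and variables do not carry over. Pictures are saved under pics/ and viewed, at most 10 in all, crops included, and the job is handed in when it is done.

Besides the shell and the picture viewer there is one more tool, called after "Emit:" as name(argument=value, ...), one argument or row to a line, values as JSON. play_rows: Moves the arm, as the interface text tells. Its arguments: {"type":"object","properties":{"deltas":{"type":"array","items":{"type":"object","properties":{"x":{"type":"number"},"y":{"type":"number"},"z":{"type":"number"},"yaw":{"type":"number"},"jaw":{"type":"number"}}}}},"required":["deltas"]}

```bash
mkdir -p pics; ls; cat > h.py <<'E'
import numpy as np, cv2
from station import *
def save(p,n): cv2.imwrite('pics/'+n,cv2.cvtColor(p['pixels'],cv2.COLOR_RGB2BGR))
E
python3 - <<'E'
from h import *
s=sense(); print(s['clock'],s['tcp_pos'],s['ee_rot'],s['finger_gap'],s['force'],grip_point_offset)
P={n:camera(n) for n in('scene','side')}
for n,p in P.items():
    save(p,n+'0.png'); print(n,p['fx'],p['cx'],p['cy'],np.round(p['R'],3).tolist(),np.round(p['t'],3))
    for l in ['panel','jig','rail','pin','clamp','lever','lever_knob','sander','tape','tin','jar','scraper','brush','offcut']:
        print(l,[(np.round(d['centre'],3).tolist(),round(d['score'],2)) for d in look_for(p,l)][:3])
a=np.hstack([cv2.imread('pics/scene0.png'),cv2.imread('pics/side0.png')])
E
```

```text
pics
0.0 [ 0.19374328 -0.69776411  0.23012655] [ 9.90841554e-01  1.35024901e-01 -1.90991308e-04 -1.12008319e-03] 0.08551612469910273 [ 0.05725643 -0.47241039 -0.49569591] 0.0187
scene 554.4579655013924 318.77378087475967 242.38875049433273 [[0.158, 0.987, 0.008], [0.836, -0.129, -0.534], [-0.526, 0.091, -0.845]] [-0.113 -0.356  1.719]
panel [([0.525, 0.369, 0.019], 0.74), ([0.393, 0.545, 0.017], 0.74)]
jig [([0.641, -0.045, 0.014], 0.88)]
rail [([0.611, 0.092, 0.039], 0.84)]
pin []
clamp [([0.555, -0.005, 0.053], 0.94)]
lever [([0.539, -0.003, 0.062], 0.82)]
lever_knob [([0.538, -0.0, 0.064], 0.78)]
sander []
tape [([0.684, 0.293, 0.044], 0.73)]
tin [([0.702, -0.277, 0.102], 0.94)]
jar [([0.61, -0.507, 0.073], 0.83), ([0.274, 0.161, 0.001], 0.46), ([0.526, 0.368, 0.023], 0.2)]
scraper [([0.276, 0.162, -0.002], 0.93)]
brush [([0.337, -0.171, 0.017], 0.58), ([0.554, -0.006, 0.052], 0.43), ([0.596, 0.542, 0.019], 0.38)]
offcut [([0.598, 0.538, 0.018], 0.64)]
side 441.4258267511004 324.17853616324277 240.7334660252769 [[-0.904, -0.428, -0.007], [-0.27, 0.582, -0.767], [0.333, -0.692, -0.641]] [0.461 0.174 1.019]
panel [([0.376, 0.545, 0.019], 0.92), ([0.51, 0.394, 0.019], 0.88)]
jig [([0.616, 0.002, 0.017], 0.86), ([0.677, 0.304, 0.037], 0.5)]
rail [([0.61, 0.099, 0.036], 0.65)]
pin []
clamp [([0.532, 0.01, 0.055], 0.9)]
lever [([0.521, 0.007, 0.061], 0.81)]
lever_knob [([0.511, 0.003, 0.06], 0.91), ([0.61, 0.098, 0.039], 0.58)]
sander [([0.451, -0.304, 0.058], 0.61)]
tape [([0.676, 0.304, 0.033], 0.71), ([0.512, 0.004, 0.06], 0.7), ([0.611, 0.102, 0.037], 0.23)]
tin [([0.669, -0.256, 0.072], 0.61)]
jar [([0.592, -0.493, 0.062], 0.7)]
scraper [([0.264, 0.169, 0.005], 0.59)]
brush [([0.33, -0.166, 0.017], 0.73)]
offcut [([0.586, 0.55, 0.022], 0.68), ([0.261, 0.167, 0.005], 0.15)]
```

View pics/scene0.png

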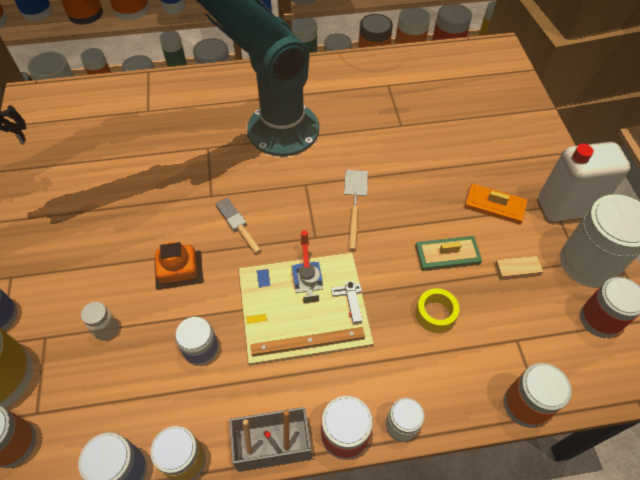

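View pics/side0.png

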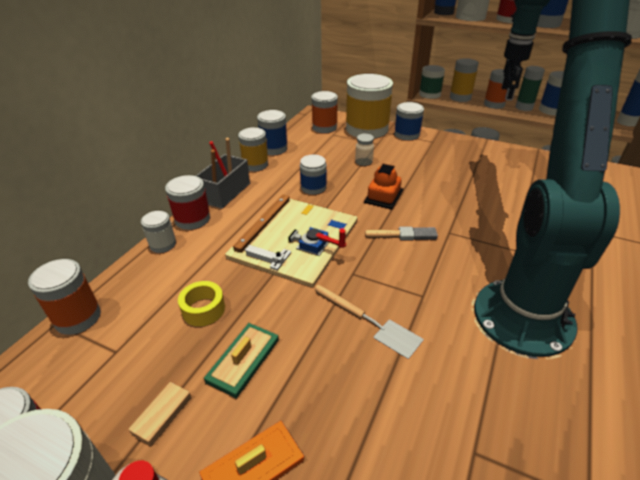

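The scene shows the green-edged panel at (450,252) and its orange look-alike at (497,202). The offcut is at (520,267), the jig at (305,305) with its fence on the far side, the open red lever at (305,240), and the stop at (350,300). I choose the green one. Next I fit poses from both views.

```bash
cat >> h.py <<'E'
from scipy.optimize import minimize
def proj(p,X):
    c=X@np.array(p['R']).T+np.array(p['t']); return np.c_[p['fx']*c[:,0]/c[:,2]+p['cx'],p['fy']*c[:,1]/c[:,2]+p['cy']]
def W(q,X):
    c,s=np.cos(q[2]),np.sin(q[2]); X=np.atleast_2d(X); return np.c_[q[0]+c*X[:,0]-s*X[:,1],q[1]+s*X[:,0]+c*X[:,1],q[3]+X[:,2]]
def box(a,b,z0,z1): return np.array([[x,y,z] for x in a for y in b for z in (z0,z1)],float)
def fit(views,parts,q0):
    S=4
    def cost(q):
        e=0
        for p,m in views:
            r=np.zeros((480*S,640*S),np.uint8)
            for B in parts:
                h=cv2.convexHull(proj(p,W(q,B)).astype(np.float32)); cv2.fillConvexPoly(r,np.round((h+.5)*S-.5).astype(np.int32),1)
            r=cv2.resize(r.astype(np.float32),(640,480),interpolation=cv2.INTER_AREA)
            e+=np.abs(r-m).sum()/m.sum()
        return e
    sx=np.array(q0)+np.vstack([np.zeros(4),np.diag([.01,.01,.08,.008])])
    o=minimize(cost,q0,method='Nelder-Mead',options=dict(initial_simplex=sx,xatol=1e-4,fatol=1e-4,maxiter=250)); return o.x,o.fun
E
python3 - <<'E'
from h import *
P={n:camera(n) for n in('scene','side')}
def mask(p,l,near):
    best=min((d for d in cut_out(p,l)),key=lambda d:np.hypot(*(np.argwhere(d['pixels']).mean(0)[::-1]-near)))
    m=best['pixels']; print(l,best['score'],m.sum(),np.argwhere(m).mean(0)[::-1]); return m.astype(np.float32)
pan=[box((-.04,.04),(-.08,.08),0,.02),box((-.007,.007),(-.026,.026),.02,.052)]
jig=[box((-.13,.13),(-.15,.15),0,.018)]
out={}
for l,parts,q0 in(('panel',pan,[.525,.38,0.,0.]),('jig',jig,[.645,-.03,-.0,0.])):
    V=[(p,mask(p,l,proj(p,np.array([[*q0[:2],.02]]))[0])) for p in P.values()]
    out[l]=fit(V,parts,q0); print(l,out[l])
    for (p,m),n in zip(V,P):
        im=cv2.cvtColor(p['pixels'],cv2.COLOR_RGB2BGR)
        print(n, fit([(p,m)],parts,out[l][0]))
im=cv2.cvtColor(P['scene']['pixels'],cv2.COLOR_RGB2BGR); im=cv2.resize(im,None,fx=2,fy=2,interpolation=cv2.INTER_CUBIC)
for (l,(q,_)),parts in zip(out.items(),(pan,jig)):
    for B in parts:
        T=B[[1,3,7,5]]; cv2.polylines(im,[np.round(2*proj(P['scene'],W(q,T))+.5).astype(int)],True,(255,0,255),1)
cv2.imwrite('pics/c1.png',im[380:760,440:1160])
E
```

```text
panel 0.59 1736 [447.82891705 252.98156682]
panel 0.79 2806 [241.56557377 359.67569494]
panel (array([ 0.52148674,  0.37525309, -0.0160138 , -0.00280954]), np.float64(0.12779784202575684))
scene (array([ 0.52271655,  0.37601895, -0.02574115, -0.00107183]), np.float64(0.06710829585790634))
side (array([ 0.52149239,  0.37500956, -0.02085738, -0.00338637]), np.float64(0.05428100377321243))
jig 0.85 10193 [299.41557932 311.80153046]
jig 0.92 5508 [291.89306463 238.47621641]
jig (array([ 0.61484308, -0.02542788,  0.00480296, -0.00186633]), np.float64(0.4756319224834442))
scene (array([ 0.61239914, -0.02483161,  0.00738971, -0.00735756]), np.float64(0.16677498817443848))
side (array([ 0.61645253, -0.02989337,  0.01059798, -0.00527235]), np.float64(0.3008691966533661))
```

View pics/c1.png

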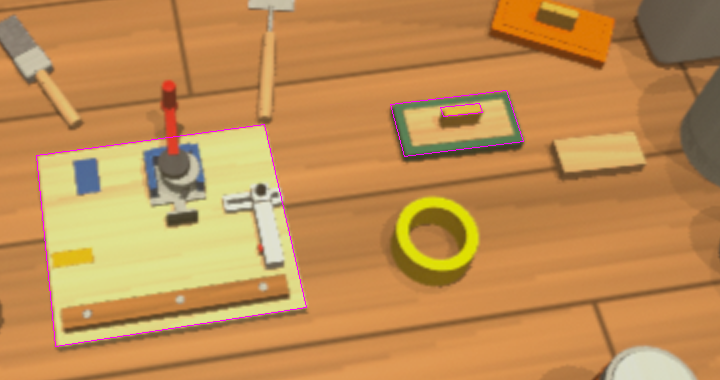

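The fits match the picture. The panel is at (0.522, 0.3755), yaw −0.02, and the jig at (0.615, −0.0255), yaw about 0.005. Both heights come out near 0. I turn the tool so the jaws close along world x.

Emit:
play_rows(
  deltas=[
    {"yaw": -0.078, "jaw": 1},
    {"yaw": -0.078, "jaw": 1},
    {"yaw": -0.078, "jaw": 1},
    {"yaw": -0.078, "jaw": 1},
    {"yaw": -0.078, "jaw": 1},
    {"yaw": -0.078, "jaw": 1},
    {"yaw": -0.078, "jaw": 1},
    {"yaw": -0.078, "jaw": 1},
    {"yaw": -0.078, "jaw": 1},
    {"yaw": -0.078, "jaw": 1},
  ],
)

```text
$.deltas[0]: bad value
```

Emit:
play_rows(
  deltas=[
    {"yaw": -0.035, "jaw": 1},
    {"y": 0.7, "x": 0.6, "jaw": 1},
    {"y": 0.7, "x": 0.6, "jaw": 1},
    {"y": 0.7, "x": 0.6, "jaw": 1},
    {"y": 0.7, "x": 0.6, "jaw": 1},
    {"y": 0.7, "x": 0.6, "jaw": 1},
    {"y": 0.7, "x": 0.6, "jaw": 1},
    {"y": 0.7, "x": 0.6, "jaw": 1},
    {"y": 0.7, "x": 0.6, "jaw": 1},
    {"y": 0.7, "x": 0.6, "jaw": 1},
  ],
)

```text
$.deltas[0]: bad value
```

Emit:
play_rows(
  deltas=[
    {"x": 0, "y": 0, "z": 0, "yaw": -0.078, "jaw": 1},
    {"x": 0, "y": 0, "z": 0, "yaw": -0.078, "jaw": 1},
    {"x": 0, "y": 0, "z": 0, "yaw": -0.078, "jaw": 1},
    {"x": 0, "y": 0, "z": 0, "yaw": -0.078, "jaw": 1},
    {"x": 0, "y": 0, "z": 0, "yaw": -0.078, "jaw": 1},
    {"x": 0, "y": 0, "z": 0, "yaw": -0.078, "jaw": 1},
    {"x": 0, "y": 0, "z": 0, "yaw": -0.078, "jaw": 1},
    {"x": 0, "y": 0, "z": 0, "yaw": -0.078, "jaw": 1},
    {"x": 0, "y": 0, "z": 0, "yaw": -0.078, "jaw": 1},
    {"x": 0, "y": 0, "z": 0, "yaw": -0.078, "jaw": 1},
  ],
)

```text
clock: 2.63
tcp_pos: [0.1937, -0.6986, 0.2313]
ee_rot: [0.731, 0.682, -0.0, -0.0]
force: [0.3, -0.5, -0.4]
finger_gap: 0.0855
grasp_force: 0.0
```

Emit:
play_rows(
  deltas=[
    {"x": 0, "y": 0, "z": 0, "yaw": -0.031, "jaw": 1},
    {"x": 0.6, "y": 0.7, "z": 0, "yaw": 0, "jaw": 1},
    {"x": 0.6, "y": 0.7, "z": 0, "yaw": 0, "jaw": 1},
    {"x": 0.6, "y": 0.7, "z": 0, "yaw": 0, "jaw": 1},
    {"x": 0.6, "y": 0.7, "z": 0, "yaw": 0, "jaw": 1},
    {"x": 0.6, "y": 0.7, "z": 0, "yaw": 0, "jaw": 1},
    {"x": 0.6, "y": 0.7, "z": 0, "yaw": 0, "jaw": 1},
    {"x": 0.6, "y": 0.7, "z": 0, "yaw": 0, "jaw": 1},
    {"x": 0.6, "y": 0.7, "z": 0, "yaw": 0, "jaw": 1},
    {"x": 0.6, "y": 0.7, "z": 0, "yaw": 0, "jaw": 1},
  ],
)

```text
clock: 3.47
tcp_pos: [0.4526, -0.4882, 0.2315]
ee_rot: [0.716, 0.698, -0.0, 0.0]
force: [0.3, 0.5, -1.1]
finger_gap: 0.0857
grasp_force: 0.0
```

Emit:
play_rows(
  deltas=[
    {"x": 0.9, "y": 0.1, "z": 0, "yaw": 0, "jaw": 1},
    {"x": 0.9, "y": 0.1, "z": 0, "yaw": 0, "jaw": 1},
    {"x": 0.9, "y": 0.1, "z": 0, "yaw": 0, "jaw": 1},
    {"x": 0.9, "y": 0.1, "z": 0, "yaw": 0, "jaw": 1},
    {"x": 0.9, "y": 0.1, "z": 0, "yaw": 0, "jaw": 1},
    {"x": 0.9, "y": 0.1, "z": 0, "yaw": 0, "jaw": 1},
    {"x": 0.9, "y": 0.1, "z": 0, "yaw": 0, "jaw": 1},
    {"x": 0.9, "y": 0.1, "z": 0, "yaw": 0, "jaw": 1},
    {"x": 0.9, "y": 0.1, "z": 0, "yaw": 0, "jaw": 1},
    {"x": 0.9, "y": 0.1, "z": 0, "yaw": 0, "jaw": 1},
  ],
)

```text
clock: 4.3
tcp_pos: [0.501, -0.1289, 0.2316]
ee_rot: [0.716, 0.698, 0.0, 0.0]
force: [0.6, -0.3, -0.4]
finger_gap: 0.0854
grasp_force: 0.0
```

Emit:
play_rows(
  deltas=[
    {"x": 0.9, "y": 0.02, "z": 0, "yaw": 0, "jaw": 1},
    {"x": 0.9, "y": 0.02, "z": 0, "yaw": 0, "jaw": 1},
    {"x": 0.9, "y": 0.02, "z": 0, "yaw": 0, "jaw": 1},
    {"x": 0.9, "y": 0.02, "z": 0, "yaw": 0, "jaw": 1},
    {"x": 0.9, "y": 0.02, "z": 0, "yaw": 0, "jaw": 1},
    {"x": 0.9, "y": 0.02, "z": 0, "yaw": 0, "jaw": 1},
    {"x": 0.9, "y": 0.02, "z": 0, "yaw": 0, "jaw": 1},
    {"x": 0.9, "y": 0.02, "z": 0, "yaw": 0, "jaw": 1},
    {"x": 0.9, "y": 0.02, "z": 0, "yaw": 0, "jaw": 1},
    {"x": 0.9, "y": 0.02, "z": 0, "yaw": 0, "jaw": 1},
  ],
)

```text
clock: 5.13
tcp_pos: [0.5183, 0.2309, 0.2315]
ee_rot: [0.716, 0.698, 0.0, 0.0]
force: [0.1, 0.5, 0.5]
finger_gap: 0.0857
grasp_force: 0.0
```

Emit:
play_rows(
  deltas=[
    {"x": 0.9, "y": 0, "z": 0, "yaw": 0, "jaw": 1},
    {"x": 0.9, "y": 0, "z": 0, "yaw": 0, "jaw": 1},
    {"x": 0.9, "y": 0, "z": 0, "yaw": 0, "jaw": 1},
    {"x": 0.8, "y": 0, "z": 0, "yaw": 0, "jaw": 1},
    {"x": 0, "y": 0, "z": 0.9, "yaw": 0, "jaw": 1},
    {"x": 0, "y": 0, "z": 0.9, "yaw": 0, "jaw": 1},
    {"x": 0, "y": 0, "z": 0.5, "yaw": 0, "jaw": 1},
    {"x": 0, "y": 0, "z": 0, "yaw": 0, "jaw": 1},
    {"x": 0, "y": 0, "z": 0, "yaw": 0, "jaw": 1},
  ],
)

```text
clock: 5.88
tcp_pos: [0.5215, 0.3687, 0.1385]
ee_rot: [0.716, 0.698, -0.001, -0.0]
force: [0.2, 0.2, 0.2]
finger_gap: 0.0854
grasp_force: 0.0
```

```bash
python3 - <<'E'
from h import *
s=sense(); print(s['clock'],s['tcp_pos'],s['ee_rot'])
p=camera('wrist'); save(p,'w1.png'); print(p['fx'],p['cx'],p['cy'],np.round(p['R'],4).tolist(),np.round(p['t'],4))
def fproj(p,X):
    c=X@np.array(p['R']).T+np.array(p['t']); r=np.hypot(c[:,0],c[:,1]); k=np.arctan2(r,c[:,2])/r
    return np.c_[p['fx']*k*c[:,0]+p['cx'],p['fy']*k*c[:,1]+p['cy']]
im=cv2.imread('pics/w1.png')
q=[.522,.3755,-.02,0]
for B in (box((-.04,.04),(-.08,.08),0,.02),box((-.007,.007),(-.026,.026),.02,.052)):
    cv2.polylines(im,[np.round(fproj(p,W(q,B[[1,3,7,5]]))).astype(int)],True,(255,0,255),1)
cv2.imwrite('pics/w1.png',im)
E
```

```text
5.8833 [0.52150549 0.36873412 0.13848642] [ 7.16289455e-01  6.97802337e-01 -1.14359974e-03 -8.24005872e-05]
371.64829954431775 322.86153457344443 240.1639178310867 [[0.9996, -0.0266, -0.0027], [-0.0248, -0.9589, 0.2826], [-0.0101, -0.2824, -0.9592]] [-0.5119  0.3564  0.3993]
```

View pics/w1.png

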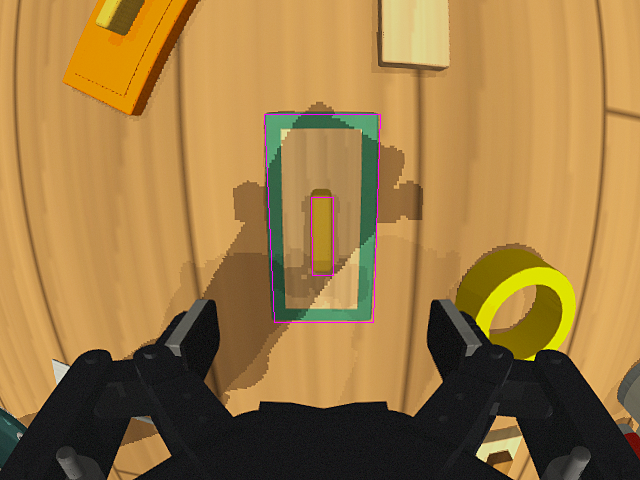

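Outline matches in the near view: the green panel, with the pull at (322,235). Descending to grasp.

Emit:
play_rows(
  deltas=[
    {"x": 0.17, "y": 0, "z": 0.7, "yaw": 0, "jaw": 1},
    {"x": 0, "y": 0, "z": 0.7, "yaw": 0, "jaw": 0.4},
    {"x": 0, "y": 0, "z": 0.7, "yaw": 0, "jaw": 0.2},
    {"x": 0, "y": 0, "z": 0.4, "yaw": 0, "jaw": 0},
    {"x": 0, "y": 0, "z": 0.26, "yaw": 0, "jaw": 0},
    {"x": 0, "y": 0, "z": 0, "yaw": 0, "jaw": -1},
    {"x": 0, "y": 0, "z": 0, "yaw": 0, "jaw": -1},
    {"x": 0, "y": 0, "z": 0, "yaw": 0, "jaw": -1},
    {"x": 0, "y": 0, "z": 0, "yaw": 0, "jaw": -1},
    {"x": 0, "y": 0, "z": 0, "yaw": 0, "jaw": -1},
  ],
)

```text
clock: 6.77
tcp_pos: [0.523, 0.3771, 0.0308]
ee_rot: [0.716, 0.698, 0.002, 0.0]
force: [-1.3, -0.3, 6.2]
finger_gap: 0.013
grasp_force: 61.9
```

Emit:
play_rows(
  deltas=[
    {"x": 0, "y": 0, "z": 0, "yaw": 0, "jaw": -1},
    {"x": 0, "y": 0, "z": 0, "yaw": 0, "jaw": -1},
    {"x": 0, "y": 0, "z": 0, "yaw": 0, "jaw": -1},
  ],
)

```text
clock: 7.02
tcp_pos: [0.523, 0.3771, 0.0308]
ee_rot: [0.716, 0.698, 0.002, 0.0]
force: [-1.5, 0.1, 6.3]
finger_gap: 0.0124
grasp_force: 62.1
```

Emit:
play_rows(
  deltas=[
    {"x": 0, "y": 0, "z": -0.2, "yaw": 0, "jaw": -1},
    {"x": 0, "y": 0, "z": -0.5, "yaw": 0, "jaw": -1},
    {"x": 0, "y": 0, "z": -0.7, "yaw": 0, "jaw": -1},
    {"x": 0, "y": 0, "z": -0.7, "yaw": 0, "jaw": -1},
    {"x": 0, "y": 0, "z": -0.7, "yaw": 0, "jaw": -1},
    {"x": 0, "y": 0, "z": -0.7, "yaw": 0, "jaw": -1},
    {"x": 0, "y": 0, "z": -0.6, "yaw": -0.02, "jaw": -1},
    {"x": 0, "y": 0, "z": -0.3, "yaw": 0, "jaw": -1},
    {"x": -0.4, "y": 0, "z": 0, "yaw": 0, "jaw": -1},
    {"x": -0.6, "y": 0.1, "z": 0, "yaw": 0, "jaw": -1},
  ],
)

```text
clock: 7.85
tcp_pos: [0.5245, 0.3388, 0.2055]
ee_rot: [0.704, 0.711, 0.001, -0.001]
force: [-0.9, -0.9, -3.4]
finger_gap: 0.0128
grasp_force: 60.8
```

Emit:
play_rows(
  deltas=[
    {"x": -0.8, "y": 0.3, "z": 0, "yaw": 0, "jaw": -1},
    {"x": -0.8, "y": 0.3, "z": 0, "yaw": 0, "jaw": -1},
    {"x": -0.8, "y": 0.3, "z": 0, "yaw": 0, "jaw": -1},
    {"x": -0.8, "y": 0.3, "z": 0, "yaw": 0, "jaw": -1},
    {"x": -0.8, "y": 0.3, "z": 0, "yaw": 0, "jaw": -1},
    {"x": -0.8, "y": 0.3, "z": 0, "yaw": 0, "jaw": -1},
    {"x": -0.8, "y": 0.3, "z": 0, "yaw": 0, "jaw": -1},
    {"x": -0.8, "y": 0.3, "z": 0, "yaw": 0, "jaw": -1},
    {"x": -0.8, "y": 0.3, "z": 0, "yaw": 0, "jaw": -1},
    {"x": -0.8, "y": 0.3, "z": 0, "yaw": 0, "jaw": -1},
  ],
)

```text
clock: 8.68
tcp_pos: [0.6465, 0.0137, 0.203]
ee_rot: [0.706, 0.709, -0.002, -0.001]
force: [1.0, -0.1, -4.1]
finger_gap: 0.0125
grasp_force: 60.8
```

Emit:
play_rows(
  deltas=[
    {"x": -0.7, "y": 0.2, "z": 0, "yaw": 0, "jaw": -1},
    {"x": -0.6, "y": 0.1, "z": 0, "yaw": 0, "jaw": -1},
    {"x": -0.4, "y": 0.1, "z": 0, "yaw": 0, "jaw": -1},
    {"x": -0.2, "y": 0, "z": 0, "yaw": 0, "jaw": -1},
    {"x": 0, "y": 0, "z": 0, "yaw": 0, "jaw": -1},
    {"x": 0, "y": 0, "z": 0, "yaw": 0, "jaw": -1},
  ],
)

```text
clock: 9.18
tcp_pos: [0.663, -0.0588, 0.2038]
ee_rot: [0.705, 0.709, -0.001, -0.001]
force: [-0.5, 0.8, -3.7]
finger_gap: 0.0127
grasp_force: 60.8
```

```bash
cat >> h.py <<'E'
def fproj(p,X):
    c=X@np.array(p['R']).T+np.array(p['t']); r=np.hypot(c[:,0],c[:,1]); k=np.arctan2(r,c[:,2])/r
    return np.c_[p['fx']*k*c[:,0]+p['cx'],p['fy']*k*c[:,1]+p['cy']]
def draw(im,p,q,quads,col):
    f=fproj if p['fx']<400 else proj
    for Q in quads: cv2.polylines(im,[np.round(f(p,W(q,np.array(Q,float)))).astype(int)],True,col,1)
JQ=[[[-.13,-.15,.018],[-.13,.15,.018],[.13,.15,.018],[.13,-.15,.018]],[[.09,-.14,.036],[.09,.14,.036],[.1,.14,.036],[.1,-.14,.036]],[[.05,.08,.018],[.05,.12,.018]],[[.0,.0,.03],[0,.04,.03]]]
PQ=[box((-.04,.04),(-.08,.08),0,.02)[[1,3,7,5]],box((-.04,.04),(-.08,.08),0,.02)[[0,2,6,4]]]
E
python3 - <<'E'
from h import *
s=sense(); T=s['tcp_pos']; print(s['clock'],T,s['ee_rot'],s['finger_gap'],s['force'])
p=camera('wrist'); save(p,'w2.png')
im=cv2.imread('pics/w2.png'); draw(im,p,[.615,-.0255,.005,0],JQ,(255,0,255))
th=2*np.arctan2(s['ee_rot'][1],s['ee_rot'][0])-np.pi/2; print(th)
draw(im,p,[T[0],T[1]-.0015,th,T[2]-.0308],PQ,(255,255,0))
cv2.imwrite('pics/w2.png',im)
E
```

```text
9.1833 [ 0.66303049 -0.05875892  0.20379408] [ 7.05363082e-01  7.08844958e-01 -5.38031742e-04 -1.20774750e-03] 0.012696107335370252 [-0.53083648  0.8356332  -3.6881894 ]
0.004924125424254022
```

View pics/w2.png

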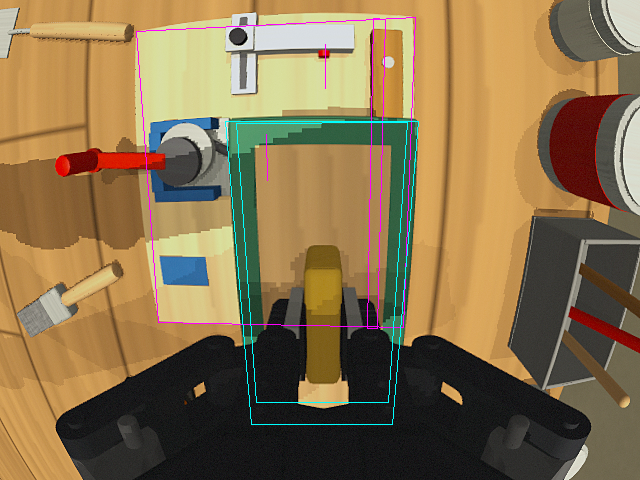

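The view shows the drawn jig and fence face lining up with the picture (fence edge px 372). The pin is at (324,53) and the panel hangs squarely. Lowering now.

Emit:
play_rows(
  deltas=[
    {"x": 0.2, "y": 0, "z": 0.4, "yaw": 0, "jaw": -1},
    {"x": 0, "y": 0, "z": 0.7, "yaw": 0, "jaw": -1},
    {"x": 0, "y": 0, "z": 0.7, "yaw": 0, "jaw": -1},
    {"x": 0, "y": 0, "z": 0.7, "yaw": 0, "jaw": -1},
    {"x": 0, "y": 0, "z": 0.5, "yaw": 0, "jaw": -1},
    {"x": 0, "y": 0, "z": 0.3, "yaw": 0, "jaw": -1},
    {"x": 0, "y": 0, "z": 0.2, "yaw": 0, "jaw": -1},
    {"x": 0, "y": 0, "z": 0.1, "yaw": 0, "jaw": -1},
    {"x": 0, "y": 0, "z": 0, "yaw": 0, "jaw": -1},
    {"x": 0, "y": 0, "z": 0, "yaw": 0, "jaw": -1},
  ],
)

```text
clock: 10.07
tcp_pos: [0.6637, -0.0505, 0.0614]
ee_rot: [0.705, 0.709, -0.0, -0.0]
force: [-2.5, 1.4, -4.6]
finger_gap: 0.0127
grasp_force: 60.6
```

Emit:
play_rows(
  deltas=[
    {"x": 0, "y": 0, "z": 0.07, "yaw": 0, "jaw": -1},
    {"x": 0, "y": 0, "z": 0.07, "yaw": 0, "jaw": -1},
    {"x": 0, "y": 0, "z": 0, "yaw": 0, "jaw": -1},
  ],
)

```text
clock: 10.32
tcp_pos: [0.6637, -0.0513, 0.0555]
ee_rot: [0.705, 0.709, -0.0, -0.0]
force: [-4.0, -0.1, -2.2]
finger_gap: 0.0134
grasp_force: 61.0
```

Emit:
play_rows(
  deltas=[
    {"x": 0, "y": -0.03, "z": 0.04, "yaw": 0, "jaw": -1},
    {"x": 0, "y": -0.02, "z": 0.06, "yaw": 0, "jaw": -1},
    {"x": 0, "y": 0, "z": 0.06, "yaw": 0, "jaw": -1},
    {"x": 0, "y": 0, "z": 0, "yaw": 0, "jaw": -1},
  ],
)

```text
clock: 10.65
tcp_pos: [0.6635, -0.0515, 0.0489]
ee_rot: [0.705, 0.709, 0.001, 0.001]
force: [-1.3, -0.4, -3.9]
finger_gap: 0.0125
grasp_force: 60.8
```

Emit:
play_rows(
  deltas=[
    {"x": 0, "y": 0, "z": 0.03, "yaw": 0, "jaw": -1},
    {"x": 0, "y": 0, "z": 0.03, "yaw": 0, "jaw": -1},
    {"x": 0, "y": 0, "z": 0, "yaw": 0, "jaw": -1},
  ],
)

```text
clock: 10.9
tcp_pos: [0.6635, -0.0515, 0.0488]
ee_rot: [0.705, 0.709, 0.0, 0.001]
force: [-3.4, -0.0, 11.6]
finger_gap: 0.0127
grasp_force: 62.7
```

Emit:
play_rows(
  deltas=[
    {"x": 0, "y": 0, "z": -0.04, "yaw": 0, "jaw": -1},
    {"x": 0.05, "y": 0, "z": 0, "yaw": 0, "jaw": -1},
    {"x": 0.1, "y": 0, "z": 0, "yaw": 0, "jaw": -1},
    {"x": 0.12, "y": 0, "z": 0, "yaw": 0, "jaw": -1},
    {"x": 0.12, "y": 0, "z": 0, "yaw": 0, "jaw": -1},
    {"x": 0.12, "y": 0, "z": 0, "yaw": 0, "jaw": -1},
    {"x": 0.12, "y": 0, "z": 0, "yaw": 0, "jaw": -1},
    {"x": 0.12, "y": 0, "z": 0, "yaw": 0, "jaw": -1},
    {"x": 0.1, "y": 0, "z": 0, "yaw": 0, "jaw": -1},
    {"x": 0, "y": 0, "z": 0, "yaw": 0, "jaw": -1},
  ],
)

```text
clock: 11.73
tcp_pos: [0.6632, -0.019, 0.0488]
ee_rot: [0.706, 0.709, -0.0, 0.001]
force: [-1.5, -3.7, 5.5]
finger_gap: 0.0126
grasp_force: 61.9
```

```bash
python3 - <<'E'
from h import *
s=sense(); T=s['tcp_pos']; print(s['clock'],T,s['ee_rot'],s['force'],s['torque'])
p=camera('wrist'); save(p,'w3.png')
im=cv2.imread('pics/w3.png')
th=2*np.arctan2(s['ee_rot'][1],s['ee_rot'][0])-np.pi/2
for yy,c in ((.09,(255,0,0)),(.1,(255,0,255)),(.11,(0,0,255))): draw(im,p,[.615,-.0255,.005,0],[[[.01,yy,.039],[.09,yy,.039]]],c)
draw(im,p,[T[0],T[1]-.0015,th,T[2]-.0308],PQ[:1],(255,255,0))
cv2.imwrite('pics/w3.png',cv2.resize(im[0:200,120:460],None,fx=2,fy=2))
E
```

```text
11.7333 [ 0.66318317 -0.01898297  0.04882348] [ 7.05575346e-01  7.08633283e-01 -4.00772969e-04  1.46301206e-03] [-1.52657423 -3.70065425  5.52733931] [-0.64046992  0.32818529  0.06352511]
```

View pics/w3.png

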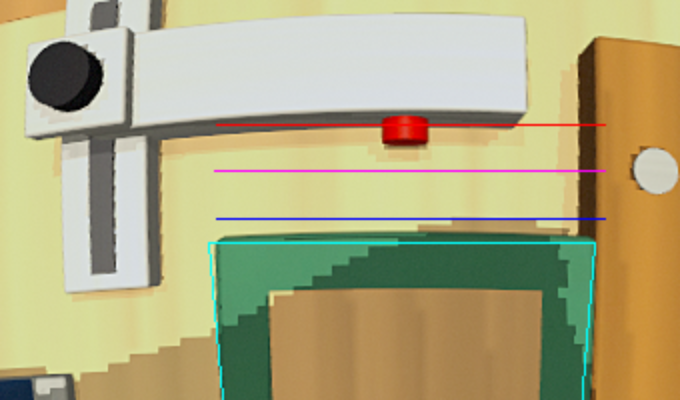

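Stop face is near jig y 112 mm and the panel front is near 86 mm. 20 mm more freely, then by feel.

Emit:
play_rows(
  deltas=[
    {"x": 0.08, "y": 0, "z": -0.01, "yaw": 0, "jaw": -1},
    {"x": 0.08, "y": 0, "z": 0, "yaw": 0, "jaw": -1},
    {"x": 0.08, "y": 0, "z": 0, "yaw": 0, "jaw": -1},
    {"x": 0.08, "y": 0, "z": 0, "yaw": 0, "jaw": -1},
    {"x": 0.08, "y": 0, "z": 0, "yaw": 0, "jaw": -1},
    {"x": 0.06, "y": 0, "z": 0, "yaw": 0, "jaw": -1},
    {"x": 0, "y": 0, "z": 0, "yaw": 0, "jaw": -1},
  ],
)

```text
clock: 12.37
tcp_pos: [0.6628, 0.0023, 0.0488]
ee_rot: [0.705, 0.709, 0.001, 0.0]
force: [1.0, -3.6, 4.8]
finger_gap: 0.0128
grasp_force: 61.9
```

Emit:
play_rows(
  deltas=[
    {"x": 0.03, "y": 0, "z": 0, "yaw": 0, "jaw": -1},
    {"x": 0.03, "y": 0, "z": 0, "yaw": 0, "jaw": -1},
    {"x": 0, "y": 0, "z": 0, "yaw": 0, "jaw": -1},
  ],
)

```text
clock: 12.62
tcp_pos: [0.6626, 0.003, 0.0488]
ee_rot: [0.705, 0.709, 0.0, 0.001]
force: [0.3, -5.9, 6.3]
finger_gap: 0.013
grasp_force: 62.0
```

Emit:
play_rows(
  deltas=[
    {"x": 0.025, "y": 0, "z": 0, "yaw": 0, "jaw": -1},
    {"x": 0, "y": 0, "z": 0, "yaw": 0, "jaw": -1},
  ],
)

```text
clock: 12.78
tcp_pos: [0.6626, 0.0037, 0.0488]
ee_rot: [0.705, 0.709, -0.0, 0.001]
force: [0.3, -5.7, 5.1]
finger_gap: 0.0125
grasp_force: 62.0
```

Emit:
play_rows(
  deltas=[
    {"x": 0.025, "y": 0, "z": 0, "yaw": 0, "jaw": -1},
    {"x": 0, "y": 0, "z": 0, "yaw": 0, "jaw": -1},
  ],
)

```text
clock: 12.95
tcp_pos: [0.6626, 0.0045, 0.0488]
ee_rot: [0.706, 0.709, -0.0, 0.001]
force: [0.5, -6.7, 5.8]
finger_gap: 0.0129
grasp_force: 62.0
```

Emit:
play_rows(
  deltas=[
    {"x": 0.025, "y": 0, "z": 0, "yaw": 0, "jaw": -1},
    {"x": 0, "y": 0, "z": 0, "yaw": 0, "jaw": -1},
    {"x": 0, "y": 0, "z": 0, "yaw": 0, "jaw": -1},
  ],
)

```text
clock: 13.2
tcp_pos: [0.6626, 0.0054, 0.0488]
ee_rot: [0.706, 0.709, -0.0, 0.001]
force: [1.2, -5.1, 5.8]
finger_gap: 0.0129
grasp_force: 62.0
```

Emit:
play_rows(
  deltas=[
    {"x": 0.025, "y": 0, "z": 0, "yaw": 0, "jaw": -1},
    {"x": 0, "y": 0, "z": 0, "yaw": 0, "jaw": -1},
    {"x": 0, "y": 0, "z": 0, "yaw": 0, "jaw": -1},
  ],
)

```text
clock: 13.45
tcp_pos: [0.6625, 0.006, 0.0488]
ee_rot: [0.706, 0.709, -0.0, 0.001]
force: [-0.5, -6.0, 5.1]
finger_gap: 0.0127
grasp_force: 62.1
```

Emit:
play_rows(
  deltas=[
    {"x": 0.025, "y": 0, "z": 0, "yaw": 0, "jaw": -1},
    {"x": 0.025, "y": 0, "z": 0, "yaw": 0, "jaw": -1},
    {"x": 0, "y": 0, "z": 0, "yaw": 0, "jaw": -1},
  ],
)

```text
clock: 13.7
tcp_pos: [0.6625, 0.0061, 0.0488]
ee_rot: [0.706, 0.708, -0.001, 0.002]
force: [-0.4, -8.5, 5.7]
finger_gap: 0.0127
grasp_force: 62.2
```

Emit:
play_rows(
  deltas=[
    {"x": 0.025, "y": 0, "z": 0, "yaw": 0, "jaw": -1},
    {"x": 0, "y": 0, "z": 0, "yaw": 0, "jaw": -1},
    {"x": 0, "y": 0, "z": 0, "yaw": 0, "jaw": -1},
  ],
)

```text
clock: 13.95
tcp_pos: [0.6625, 0.0061, 0.0488]
ee_rot: [0.706, 0.708, -0.002, 0.002]
force: [0.0, -10.6, 6.5]
finger_gap: 0.0127
grasp_force: 62.2
```

The stop is felt at TCP y 0.0061. I ease off the push and bring the panel onto the fence.

Emit:
play_rows(
  deltas=[
    {"x": -0.03, "y": 0.03, "z": 0, "yaw": 0, "jaw": -1},
    {"x": 0, "y": 0.03, "z": 0, "yaw": 0, "jaw": -1},
    {"x": 0, "y": 0.03, "z": 0, "yaw": 0, "jaw": -1},
    {"x": 0, "y": 0, "z": 0, "yaw": 0, "jaw": -1},
  ],
)

```text
clock: 14.28
tcp_pos: [0.6626, 0.0061, 0.0488]
ee_rot: [0.706, 0.708, -0.004, -0.001]
force: [-6.0, -8.2, 12.1]
finger_gap: 0.0128
grasp_force: 63.1
```

Emit:
play_rows(
  deltas=[
    {"x": 0, "y": 0.04, "z": -0.03, "yaw": 0, "jaw": -1},
    {"x": 0, "y": 0, "z": 0, "yaw": 0, "jaw": -1},
    {"x": 0, "y": 0, "z": 0, "yaw": 0, "jaw": -1},
  ],
)

```text
clock: 14.53
tcp_pos: [0.6632, 0.0062, 0.0491]
ee_rot: [0.705, 0.709, -0.005, -0.001]
force: [-5.5, -8.6, 7.9]
finger_gap: 0.0127
grasp_force: 62.5
```

```bash
python3 - <<'E'
from h import *
s=sense(); T=s['tcp_pos']; print(s['clock'],T,s['ee_rot'],s['force'],s['torque'])
p=camera('wrist'); save(p,'w4.png')
im=cv2.imread('pics/w4.png')
cv2.imwrite('pics/w4.png',cv2.resize(im[40:300,120:460],None,fx=2.2,fy=2.2,interpolation=cv2.INTER_CUBIC))
E
```

```text
14.5333 [0.66318563 0.00615614 0.04906667] [ 0.70542606  0.70876634 -0.00479421 -0.0011681 ] [-5.46685076 -8.63813575  7.91733823] [-1.40455777  1.03130751  0.17921213]
```

View pics/w4.png

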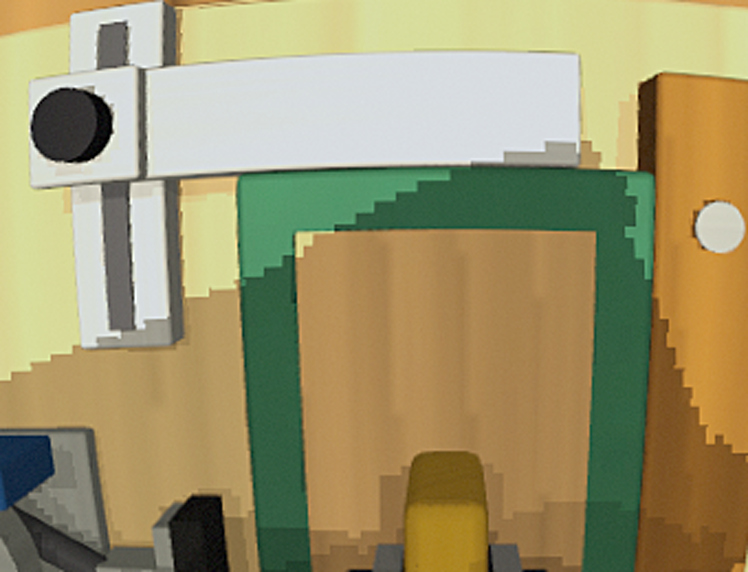

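The panel front edge meets the stop bar along row 168, the pin is hidden, and the right edge is at the fence (col 654). Easing the load, releasing, rising.

Emit:
play_rows(
  deltas=[
    {"x": -0.02, "y": -0.05, "z": 0, "yaw": 0, "jaw": -1},
    {"x": 0, "y": 0, "z": 0, "yaw": 0, "jaw": -1},
    {"x": 0, "y": 0, "z": 0, "yaw": 0, "jaw": -0.3},
    {"x": 0, "y": 0, "z": 0, "yaw": 0, "jaw": -0.2},
    {"x": 0, "y": 0, "z": 0, "yaw": 0, "jaw": -0.2},
    {"x": 0, "y": 0, "z": 0, "yaw": 0, "jaw": -0.2},
  ],
)

```text
clock: 15.08
tcp_pos: [0.665, 0.0109, 0.0494]
ee_rot: [0.705, 0.71, 0.001, -0.001]
force: [-0.2, -0.4, -0.4]
finger_gap: 0.0342
grasp_force: 0.0
```

Emit:
play_rows(
  deltas=[
    {"x": 0, "y": 0, "z": -0.1, "yaw": 0, "jaw": -0.2},
    {"x": 0, "y": 0, "z": -0.4, "yaw": 0, "jaw": -0.2},
    {"x": 0, "y": 0, "z": -0.8, "yaw": 0, "jaw": -0.2},
    {"x": 0, "y": 0, "z": -0.8, "yaw": 0, "jaw": -0.2},
    {"x": 0, "y": 0, "z": -0.8, "yaw": 0, "jaw": -1},
    {"x": 0, "y": 0, "z": -0.2, "yaw": 0, "jaw": -1},
    {"x": 0, "y": 0, "z": 0, "yaw": 0, "jaw": -1},
  ],
)

```text
clock: 15.67
tcp_pos: [0.6677, 0.0096, 0.1775]
ee_rot: [0.705, 0.709, 0.003, 0.002]
force: [0.3, 0.1, 0.0]
finger_gap: 0.0004
grasp_force: 0.0
```

```bash
python3 - <<'E'
from h import *
s=sense(); T=s['tcp_pos']; print(s['clock'],T,s['ee_rot'],s['force'],s['finger_gap'])
p=camera('wrist'); save(p,'w5.png'); P={'wrist':p,'scene':camera('scene'),'side':camera('side')}
im=cv2.imread('pics/w5.png')
J=[.615,-.0255,.005,0]
draw(im,p,J,JQ,(255,0,255))
for n,v in P.items():
    for d in look_for(v,'lever_knob')[:2]: print(n,np.round(d['centre'],4),d['score'])
a=np.deg2rad(185); k=[[-.07+.085*np.cos(a),.02+.085*np.sin(a),.104]]
print('model knob',W(J,np.array(k)))
for ang in np.arange(0,6.3,.3):
    pass
c=[[k[0][0]+.009*np.cos(t),k[0][1]+.009*np.sin(t),.104] for t in np.arange(0,6.28,.4)]
draw(im,p,J,[c],(255,255,0))
cv2.imwrite('pics/w5.png',im)
E
```

```text
15.6667 [0.66766104 0.00964627 0.17748548] [0.70508662 0.70911191 0.0029198  0.0021539 ] [0.29308346 0.05419136 0.04853238] 0.0004300984894849704
wrist [ 5.365e-01 -2.000e-04  5.980e-02] 0.85
scene [ 0.5521 -0.009   0.0635] 0.63
scene [ 0.6383 -0.0791  0.0149] 0.36
side [0.5147 0.0038 0.0604] 0.77
side [0.5845 0.5482 0.0182] 0.51
model knob [[ 0.46026243 -0.01368178  0.104     ]]
```

View pics/w5.png

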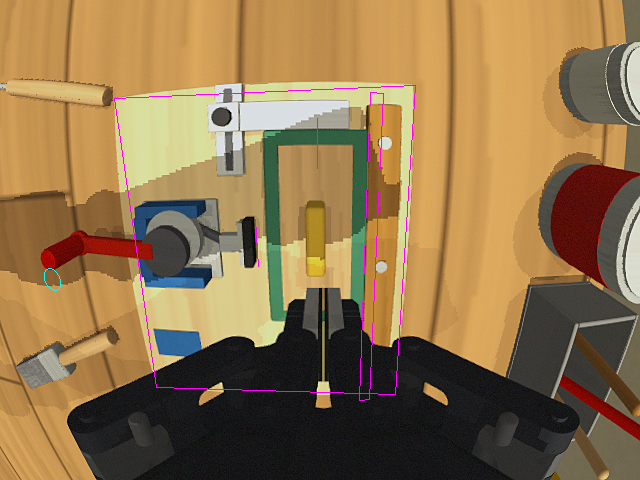

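The panel is home and standing free, with its front at the bar and its right edge at the fence. The knob is at (48,258), about 20 px to +y of the model at q=0, so I measure its angle.

```bash
python3 - <<'E'
from h import *
J=[.615,-.0255,.005,0]
P={n:camera(n) for n in('scene','side','wrist')}
M={}
for n,p in P.items():
    h=cv2.cvtColor(p['pixels'],cv2.COLOR_RGB2HSV); m=((h[...,0]<4)|(h[...,0]>174))&(h[...,1]>190)&(h[...,2]>70)
    c=(fproj if n=='wrist' else proj)(p,W(J,np.array([[-.12,.02,.06]])))[0]
    k,L,st,ce=cv2.connectedComponentsWithStats(m.astype(np.uint8)); ok=[i for i in range(1,k) if st[i,4]>40]
    i=min(ok,key=lambda i:np.hypot(*(ce[i]-c))); M[n]=(L==i); print(n,st[i],ce[i])
def post(q,z,r=.009,R=.085):
    a=np.deg2rad(185)-q; t=np.arange(0,6.28,.4)
    return np.c_[-.07+R*np.cos(a)+r*np.cos(t),.02+R*np.sin(a)+r*np.sin(t),0*t+z]
def bar(q):
    a=np.deg2rad(185)-q; u=np.array([np.cos(a),np.sin(a)]); v=np.array([-u[1],u[0]])
    return np.array([[-.07+R*u[0]+s*v[0],.02+R*u[1]+s*v[1],z] for R in(.03,.085) for s in(-.007,.007) for z in(.05,.062)])
def cost(x,ns=P):
    e=0
    for n in ns:
        p=P[n];r=np.zeros((480,640),np.uint8)
        for X in (np.r_[post(x[0],.063),post(x[0],.104)],bar(x[0])):
            cv2.fillConvexPoly(r,cv2.convexHull(np.round(16*(fproj if n=='wrist' else proj)(p,W([J[0]+x[1],J[1]+x[2],J[2],0],X))).astype(np.int32)),1,shift=4)
        e+=np.abs(r.astype(float)-M[n]).sum()/M[n].sum()
    return e
for ns in (list(P),['wrist'],['scene']):
  b=min((minimize(cost,[q,0,0],args=(ns,),method='Nelder-Mead',options=dict(initial_simplex=[[q,0,0],[q+.08,0,0],[q,.004,0],[q,0,.004]])) for q in(0,.15,.3)),key=lambda o:o.fun)
  a=np.deg2rad(185)-b.x[0]
  print(ns,b.x,b.fun,W([J[0]+b.x[1],J[1]+b.x[2],J[2],0],[[-.07+.085*np.cos(a),.02+.085*np.sin(a),.104]]))
E
```

```text
scene [577 144  16  16 165] [584.48484848 150.20606061]
side [317 229  28  18 166] [333.84939759 238.41566265]
wrist [  42  230  113   40 1919] [ 91.02866076 248.78426264]
['scene', 'side', 'wrist'] [ 0.21899801  0.00218869 -0.00069872] 3.7491486434629513 [[0.46277124 0.0041944  0.104     ]]
['wrist'] [0.16293284 0.00193996 0.00240076] 0.39708181344450233 [[0.46205298 0.00255216 0.104     ]]
['scene'] [ 0.23769118 -0.01019787  0.00247012] 2.3515151515151516 [[0.45060022 0.00893745 0.104     ]]
```

The lever reads q≈0.18, with the knob near (0.462, 0.003), its top well below my 0.178 height. I go behind it with shut fingers, then rotate rigidly about the pivot.

Emit:
play_rows(
  deltas=[
    {"x": -0.14, "y": -0.4, "z": 0, "yaw": 0, "jaw": -1},
    {"x": -0.14, "y": -0.7, "z": 0, "yaw": 0, "jaw": -1},
    {"x": -0.14, "y": -0.7, "z": 0, "yaw": 0, "jaw": -1},
    {"x": -0.14, "y": -0.7, "z": 0, "yaw": 0, "jaw": -1},
    {"x": -0.14, "y": -0.7, "z": 0, "yaw": 0, "jaw": -1},
    {"x": -0.14, "y": -0.7, "z": 0, "yaw": 0, "jaw": -1},
    {"x": -0.14, "y": -0.7, "z": 0, "yaw": 0, "jaw": -1},
    {"x": -0.14, "y": -0.6, "z": 0, "yaw": 0, "jaw": -1},
    {"x": 0, "y": 0, "z": 0, "yaw": 0.059, "jaw": -1},
    {"x": 0, "y": 0, "z": 0, "yaw": 0, "jaw": -1},
  ],
)

```text
clock: 16.95
tcp_pos: [0.4556, -0.0379, 0.1735]
ee_rot: [0.738, 0.675, -0.001, -0.0]
force: [1.1, -0.0, -0.0]
finger_gap: 0.0004
grasp_force: 0.0
```

```bash
python3 - <<'E'
from h import *
s=sense(); T=s['tcp_pos']; print(s['clock'],T,s['ee_rot'])
p=camera('wrist'); save(p,'w6.png'); im=cv2.imread('pics/w6.png')
J=[.617,-.0245,.005,0]
for q,col in ((.1,(255,0,0)),(.17,(255,255,0)),(.24,(255,0,255))):
    a=np.deg2rad(185)-q; c=[[-.07+.085*np.cos(a)+.009*np.cos(t),.02+.085*np.sin(a)+.009*np.sin(t),.104] for t in np.arange(0,6.28,.3)]
    draw(im,p,J,[c],col)
t=np.array([np.sin(np.deg2rad(175)),-np.cos(np.deg2rad(175))])
cv2.imwrite('pics/w6.png',im)
for d in cut_out(p,'pin')[:2]: print('pin',d['score'],d['pixels'].sum())
E
```

```text
16.95 [ 0.45560479 -0.03790675  0.17353606] [ 7.38074439e-01  6.74718756e-01 -8.18666150e-04 -2.29852284e-04]
```

View pics/w6.png

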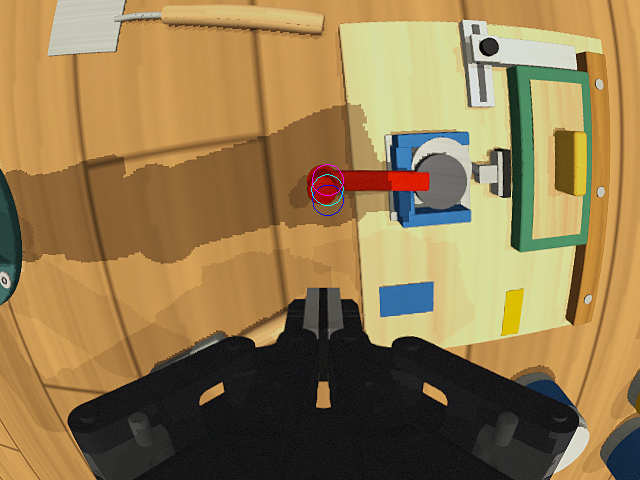

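The knob sits at (325,183), just at the magenta ring, about 5 mm more to +y than the model. The lever bar is nearly parallel to tool y. Descending behind it.

Emit:
play_rows(
  deltas=[
    {"x": 0, "y": 0.045, "z": 0.7, "yaw": 0, "jaw": -1},
    {"x": 0, "y": 0, "z": 0.8, "yaw": 0, "jaw": -1},
    {"x": 0, "y": 0, "z": 0.7, "yaw": 0, "jaw": -1},
    {"x": 0, "y": 0, "z": 0.35, "yaw": 0, "jaw": -1},
    {"x": 0, "y": 0, "z": 0, "yaw": 0, "jaw": -1},
    {"x": 0.2, "y": 0, "z": 0, "yaw": 0, "jaw": -1},
    {"x": 0.2, "y": 0, "z": 0, "yaw": 0, "jaw": -1},
    {"x": 0.15, "y": 0, "z": 0, "yaw": 0, "jaw": -1},
    {"x": 0, "y": 0, "z": 0, "yaw": 0, "jaw": -1},
  ],
)

```text
clock: 17.8
tcp_pos: [0.4623, -0.014, 0.0727]
ee_rot: [0.736, 0.676, 0.001, 0.001]
force: [0.3, -1.3, -1.0]
finger_gap: -0.0002
grasp_force: 0.0
```

Emit:
play_rows(
  deltas=[
    {"x": 0.0854, "y": -0.0193, "z": 0, "yaw": 0.0255, "jaw": -1},
    {"x": 0.0854, "y": -0.0193, "z": 0, "yaw": 0.0255, "jaw": -1},
    {"x": 0.0854, "y": -0.0193, "z": 0, "yaw": 0.0255, "jaw": -1},
    {"x": 0.0854, "y": -0.0193, "z": 0, "yaw": 0.0255, "jaw": -1},
  ],
)

```text
clock: 18.13
tcp_pos: [0.461, -0.0046, 0.0727]
ee_rot: [0.79, 0.613, -0.001, 0.002]
force: [2.4, -9.5, -0.3]
finger_gap: -0.0003
grasp_force: 4.3
```

Emit:
play_rows(
  deltas=[
    {"x": 0.0854, "y": -0.0193, "z": 0, "yaw": 0.0255, "jaw": -1},
    {"x": 0.0854, "y": -0.0193, "z": 0, "yaw": 0.0255, "jaw": -1},
    {"x": 0.0854, "y": -0.0193, "z": 0, "yaw": 0.0255, "jaw": -1},
    {"x": 0.0854, "y": -0.0193, "z": 0, "yaw": 0.0255, "jaw": -1},
    {"x": 0.0854, "y": -0.0193, "z": 0, "yaw": 0.0255, "jaw": -1},
    {"x": 0.0854, "y": -0.0193, "z": 0, "yaw": 0.0255, "jaw": -1},
  ],
)

```text
clock: 18.63
tcp_pos: [0.4623, 0.0127, 0.0726]
ee_rot: [0.859, 0.512, -0.003, 0.003]
force: [0.8, -16.6, 1.4]
finger_gap: 0.0
grasp_force: 6.8
```

Emit:
play_rows(
  deltas=[
    {"x": 0.0854, "y": -0.012, "z": 0, "yaw": 0.02, "jaw": -1},
    {"x": 0.0854, "y": -0.012, "z": 0, "yaw": 0.02, "jaw": -1},
    {"x": 0.0854, "y": -0.012, "z": 0, "yaw": 0.02, "jaw": -1},
    {"x": 0.0854, "y": -0.012, "z": 0, "yaw": 0.02, "jaw": -1},
    {"x": 0.0854, "y": -0.012, "z": 0, "yaw": 0.02, "jaw": -1},
  ],
)

```text
clock: 19.05
tcp_pos: [0.467, 0.0271, 0.0724]
ee_rot: [0.897, 0.443, -0.005, 0.003]
force: [-2.1, -16.5, 4.2]
finger_gap: 0.0001
grasp_force: 7.4
```

Emit:
play_rows(
  deltas=[
    {"x": 0.0854, "y": -0.018, "z": 0, "yaw": 0.024, "jaw": -1},
    {"x": 0.0854, "y": -0.018, "z": 0, "yaw": 0.024, "jaw": -1},
    {"x": 0.0854, "y": -0.018, "z": 0, "yaw": 0.024, "jaw": -1},
    {"x": 0.0854, "y": -0.018, "z": 0, "yaw": 0.024, "jaw": -1},
    {"x": 0.0854, "y": -0.018, "z": 0, "yaw": 0.024, "jaw": -1},
    {"x": 0.0854, "y": -0.018, "z": 0, "yaw": 0.024, "jaw": -1},
  ],
)

```text
clock: 19.55
tcp_pos: [0.4759, 0.0457, 0.0719]
ee_rot: [0.941, 0.339, -0.005, 0.002]
force: [-3.8, -14.7, 0.4]
finger_gap: 0.0002
grasp_force: 5.7
```

Emit:
play_rows(
  deltas=[
    {"x": 0.0854, "y": -0.019, "z": 0, "yaw": 0.024, "jaw": -1},
    {"x": 0.0854, "y": -0.019, "z": 0, "yaw": 0.024, "jaw": -1},
    {"x": 0.0854, "y": -0.019, "z": 0, "yaw": 0.024, "jaw": -1},
    {"x": 0.0854, "y": -0.019, "z": 0, "yaw": 0.024, "jaw": -1},
    {"x": 0.0854, "y": -0.019, "z": 0, "yaw": 0.024, "jaw": -1},
    {"x": 0.0854, "y": -0.019, "z": 0, "yaw": 0.024, "jaw": -1},
  ],
)

```text
clock: 20.05
tcp_pos: [0.4946, 0.0685, 0.0725]
ee_rot: [0.972, 0.233, 0.001, -0.0]
force: [0.3, 0.0, -0.6]
finger_gap: 0.0001
grasp_force: 0.0
```

Contact force is gone, so it has probably snapped. Lifting clear and checking.

Emit:
play_rows(
  deltas=[
    {"x": -0.2, "y": 0, "z": 0, "yaw": 0, "jaw": -1},
    {"x": -0.3, "y": 0, "z": -0.5, "yaw": 0, "jaw": -1},
    {"x": -0.3, "y": 0, "z": -0.8, "yaw": 0, "jaw": -1},
    {"x": 0, "y": 0, "z": -0.8, "yaw": 0, "jaw": -1},
    {"x": 0, "y": 0, "z": -0.5, "yaw": 0, "jaw": -1},
    {"x": 0, "y": 0, "z": 0, "yaw": 0, "jaw": -1},
  ],
)

```text
clock: 20.55
tcp_pos: [0.4679, 0.0541, 0.18]
ee_rot: [0.972, 0.235, 0.005, 0.0]
force: [0.4, -0.2, -0.6]
finger_gap: -0.0001
grasp_force: 0.0
```

```bash
python3 - <<'E'
from h import *
s=sense(); print(s['clock'],s['tcp_pos'])
p=camera('wrist'); save(p,'w7.png'); im=cv2.imread('pics/w7.png')
J=[.617,-.0205,.005,0]
for q,col in ((1.2,(255,0,0)),(1.34,(255,255,0)),(1.45,(255,0,255))):
    a=np.deg2rad(185)-q; draw(im,p,J,[[[-.07,.02,.062],[-.07+.085*np.cos(a),.02+.085*np.sin(a),.062]],[[-.07+.085*np.cos(a)+.009*np.cos(t),.02+.085*np.sin(a)+.009*np.sin(t),.104] for t in np.arange(0,6.28,.3)]],col)
cv2.imwrite('pics/w7.png',im)
E
```

```text
20.55 [0.46793391 0.05414721 0.1799911 ]
```

View pics/w7.png

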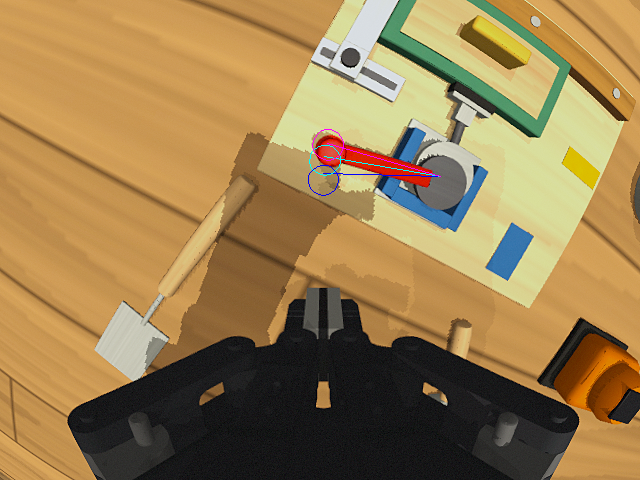

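The lever lies on the 1.45 rad mark (knob at (328,148)). The pad presses the panel at (470,95), and the panel sits at the stop and fence. Handing in.

```bash
python3 -c "
from station import *
print(hand_in())"
```

```text
the job is handed in; nothing more can be done
None
```

I've handed the job in, with no pass or fail reported back: the last camera view shows the drawer front home against the stop and fence, and the red lever snapped shut with its pad on the panel. The stop load stayed around 10 N and the lever push around 17 N.

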